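Reset the fridge thermostat with one finger

ROBOT

A 6-joint arm with a two-finger parallel gripper is mounted at the origin on the work surface. World frame = base frame: x ahead of the robot, y to its left, z up, the work surface at z = 0. Lengths are in mm, angles in rad, forces in N, time in s.
With the tool pointing down it reaches from about 250 to 850 mm from the base axis. Payload 12.5 kg.
Tool frame: the origin (TCP) lies on the front face of the gripper's body, between the roots of the fingers; the fingertips stand 84 mm ahead of it and the grasp point (between the pads) lies 65 mm ahead of it; z points along the fingers, y is the direction in which the jaws open and shut (so a half turn about z gives the same grasp; the last joint's range is limited). The gripper opens to 93 mm and grips with 3 to 60 N. Pads are 15 mm wide; open, the fingers measure 128 mm over their backs; the gripper's body (75 mm by 188 mm) begins 65 mm behind the grasp point.
Start: joints at [1.122, 0.351, 1.652, -0, 1.139, -0.085], TCP at [195.674, 514.001, 302.733] pointing down, gripper open.
Joint ranges: [-2.75, 2.75], [-0.79, 2.1], [0.01, 2.65], [-1.57, 4.71], [0.07, 3.14], [-2.87, 2.87]. Speed limits (rad/s): [2.22, 2.22, 2.79, 3.14, 3.14, 3.14].

INTERFACE

Orientations are given as a rotation vector (axis times angle).
In Python, from station import env, imaging, models gives the robot as it stands.
- The arm moves only by the tool arm_command, never from a script. Its argument "moves" is one flat list of numbers, 5 for each row, row after row: the shift along the tool's x, y, z in mm, then the turn about the tool's z in units of 8 degrees (1.0 is 8 degrees), then the finger opening in mm, from 0 to 93. In form: [dx, dy, dz, turn, hand, dx, dy, dz, turn, hand, ...]. A call has 1 to 10 rows; each row is the pose to reach, as a shift and turn from the pose measured when the call began, along the tool's axes at that moment; what a row does not reach only later rows make up. A row lasts 1/10 s, in which the tool goes at most 50 mm and 8.59 degrees, less where a joint would pass 70% of its speed; a pose out of reach is approached as far as the arm can. A call with a gripper value outside its range is refused whole. The fingers move at their own pace and stop on an object; the grip force is fixed at half the most. Time passes only in rows, so rows that repeat a pose let the fingers close. It gives the time, the measured TCP pose, the force and the opening at its end, in the units of the state.
- env.get_obs(): the state, without advancing time (a new reading comes with each control period).
- imaging.read_camera(name): name is "side" or "top"; returns the picture (400x640x3 uint8, red, green, blue); there is no depth.
- imaging.camera_model(name): a dict with "vfov" (degrees; the focal length in pixels is half the picture's height over the tangent of half this angle, whatever the lens; pixels are square), "cx", "cy" (the principal point, pixels), "distortion" ([k1, k2, p1, p2, k3] as OpenCV has them; the pictures are not rectified), "R" (3x3) and "t" (3): a world point X has camera coordinates R X + t. Camera axes: x right, y down, z forward; pixel columns grow to the right and rows downward; lengths in mm; the calibration is good to about 2 mm. A picture is of the moment at which its call begins. camera_model takes no time and is no camera call.
- env.hand_in(): hands the job in, once; it reports no verdict.
Trained networks look in the newest picture that a camera, given by its name, has taken for a name from the list of things; names that differ only in an ending like _2 or _b are one class to them, and where a whole thing is asked for, a point or a joint stands for the part that bears it (a point fixed in the world has none). Each returns a list of dicts, best first, with "score" (0 to 1); they miss things now and then, are a little off and sometimes report something else, mostly with a low value. They report only what shows in the picture. A call takes as long as a camera call.
- models.spot_in(camera, target): "point" ([x, y, z] in mm, in world coordinates, good to about 4 mm: the middle of the surface that is visible of it).
The state is a dict: "time_s": time; "qpos": joint angles; "dq": joint speeds; "effort": joint torques, N m; "eef_pos": TCP position; "tool_rot": TCP orientation; "wrist_force": force on the tool from outside, world axes, zero at the start; "ft_torque": the same for the moment, N m; "finger_gap": finger opening in mm.
Only numpy, scipy, OpenCV 4.12 (cv2) and the standard library are available. Lean on these libraries where they do the work, as an engineer would, in place of code of your own. Each camera call takes 0.05 s, during which the arm holds its last target.

TASK

Restart the fridge's cooling: with a fingertip, push the thermostat dial's pointer arm all the way back to its off stop (the round raised dot), then push it the other way until its tip points at the middle of the steel clip on the dial's rim, and leave it there. Only push the arm from one side at a time: do not pinch it, and do not shift or lift anything else on the shelf or open the bin.

Things in the scene. Friction and masses are not known exactly. Their poses are not given: they have to be found in the camera images.
- dial: the thermostat: a white round housing fixed on the glass shelf, 210 mm across and 30 mm high, its flat top facing up 42 mm above the work surface; origin at the centre of its underside, on the pointer's upright axis. The moulded ticks and the off dot (12 mm round, at 87 mm from the axis) stand at most 2 mm above the flat top
- dial_axis (a point): the point on the pointer's axis at the height of the housing's flat top
- dial_arm (a joint): angle of the pointer arm in rad: 0 at the off stop (arm points at the round dot; the stop is inside the hub and nothing stands beside the arm there), growing anticlockwise seen from above, to 2.7 at the other stop. Stiff hinge (about 0.09 N m friction, no spring): it stays where it is left
- pointer_tip (a point): on the pointer arm's centre line near its tip, 75 mm from the axis and 20 mm above the flat top; the line from the axis to here is the arm's direction. The arm is a grey upright fin 12 mm thick reaching 78 mm from the axis, from 4 to 36 mm above the flat top (the side faces run to 75 mm out and 34 mm up; a 3 mm wide middle ridge stands out 2 to 3 mm beyond); it springs from a round hub 40 mm across, 35 mm high
- clip_point (a point): where the pointer_tip must come: the point 75 mm from the axis, 20 mm above the flat top, straight inward of the middle of the steel clip. The clip is 16 mm wide, sits fixed on the rim from 87 to 107 mm from the axis and stands 4 mm above the flat top; anywhere from 0.9 to 2.1 rad anticlockwise of the off dot
- tray: bystander: empty clear crisper tray 160 x 200 x 70 mm, loose, origin under its centre
- bin: bystander: white bin 160 x 200 mm, 81 mm high with its lid shut, fixed, origin under its centre
- bin_lid (a joint): the bin's closed flip lid, opening angle in rad, 0 is shut; leave it shut
- ramekin: bystander: white ceramic ramekin 80 mm across, 45 mm high, loose, origin under its centre
- scraper: bystander: stainless scraper lying flat, blade 85 x 150 mm with an 18 mm round handle along one long edge, loose, origin under the blade's centre

How it is judged (in metres and radians):
On the way:
1. the pointer arm is pushed back to its off stop (value of joint dial_arm below 0.06 rad), for 0.2 s.
At the end, for the whole second after the job is handed in: the arm, having been at its off stop (within 0.06 rad), rests with its tip within 7.5 mm (0.1 rad) of the clip's middle line (horizontal distance between pointer_tip and clip_point below 0.0075 m and velocity of joint dial_arm between -0.05 and 0.05 rad/s); the robot touches nothing.
It fails at once if the arm is pinched: pressed on both side faces at once (contact force between each of dial_arm_c2, dial_arm_c3 and the fingers above 1 N).
It fails at once if a bystander is shifted by more than 15 mm, lifted or carried (distance of any of tray, ramekin, scraper from where it was at the start of the episode above 0.015 m).
It fails at once if the bin's lid is opened (value of joint bin_lid above 0.15 rad).
It also fails if it takes over 58 s, if anything falls off the work surface, if the arm or the gripper's body presses on something with over 40 N, if the wrist force passes 120 N, or if a joint passes its speed limit or range.

## Working session

There is one attempt and no reset: what is moved stays moved. The work goes in short steps, Python scripts to look and compute and a tool call to move; the robot and the scene stay as the last step left them, time stands still between calls to the robot, and variables do not carry over. Pictures are saved under pics/ and viewed, and the job is handed in when it is done.

Besides the shell and the picture viewer there is one more tool, called after "Call:" as name(argument=value, ...) on one line, values as JSON. arm_command: Moves the arm, as the interface text tells. Its arguments: {"type":"object","properties":{"moves":{"type":"array"}},"required":["moves"]}

```bash
mkdir -p pics
python3 - <<'E'
from station import env, imaging, models
import cv2
for n in ("top","side"):
    im=imaging.read_camera(n); cv2.imwrite(f"pics/{n}0.png",im[:,:,::-1])
    m=imaging.camera_model(n); print(n,m)
for n in ("top","side"):
    for t in ("dial","dial_arm","ramekin","tray","bin","scraper"):
        print(n,t,models.spot_in(n,t)[:2])
print(env.get_obs())
E
```

```text
top {'vfov': 56.773599588915545, 'cx': 324.17688999629996, 'cy': 198.8565455289616, 'distortion': array([-0.03918947,  0.        ,  0.        ,  0.        ,  0.        ]), 'R': array([[-0.00135189, -0.99995589, -0.00929448],
       [-0.98579619,  0.00289356, -0.16792114],
       [ 0.16794063,  0.00893545, -0.98575662]]), 't': array([ -5.13731669, 546.92165482, 992.85610076])}
side {'vfov': 53.89511277294643, 'cx': 328.20245001782416, 'cy': 197.02314682249303, 'distortion': array([-0.03516331,  0.        ,  0.        ,  0.        ,  0.        ]), 'R': array([[ 0.70243341, -0.71171202, -0.00730069],
       [-0.51582206, -0.50197598, -0.69422454],
       [ 0.49042318,  0.49141237, -0.71972146]]), 't': array([-373.88215959,  320.31718866,  829.93984157])}
top dial [{'point': [533.6, -48.6, 43.8], 'score': 0.59}]
top dial_arm [{'point': [526.3, -40.1, 78.9], 'score': 0.56}]
top ramekin [{'point': [369.7, -301.6, 25.8], 'score': 0.77}]
top tray [{'point': [570.1, 404.3, 16.7], 'score': 0.68}]
top bin [{'point': [572.1, -390.8, 93.9], 'score': 0.78}]
top scraper [{'point': [374.4, 287.8, 13
[... 394 characters left out ...]
': [369.9, 286.3, 15.2], 'score': 0.62}]
{'time_s': 0.7, 'qpos': array([ 1.12242961e+00,  3.50666539e-01,  1.65183673e+00,  1.41812705e-05,
        1.13910866e+00, -8.46019567e-02]), 'dq': array([ 0.00059497,  0.00035398,  0.00154014,  0.00062636, -0.00138827,
       -0.00199275]), 'effort': array([-4.14902324e-04, -4.97181201e+01, -2.85450572e+01,  6.98621292e-02,
        2.20871042e-02, -3.03806542e-05]), 'eef_pos': array([195.64831585, 513.99112938, 302.73691377]), 'tool_rot': array([-5.68261121e-01, -3.08975302e+00,  2.38839502e-05]), 'wrist_force': array([-0.08161595, -0.49667313, -0.36971021]), 'ft_torque': array([ 0.02718149,  0.00684082, -0.0420622 ]), 'finger_gap': 93.0677565731421}
```

Run:
```python
import cv2
a=cv2.imread("pics/top0.png"); 
cv2.imwrite("pics/top0c.png",cv2.resize(a[110:310,250:470],None,fx=3.5,fy=3,interpolation=2)) if 0 else cv2.imwrite("pics/top0c.png",cv2.resize(a[110:290,260:460],None,fx=3,fy=3,interpolation=2))
```

```text
(no output)
```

View pics/top0.png

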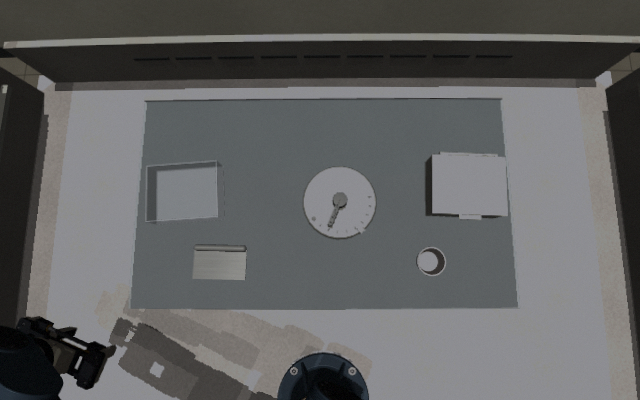

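View pics/side0.png

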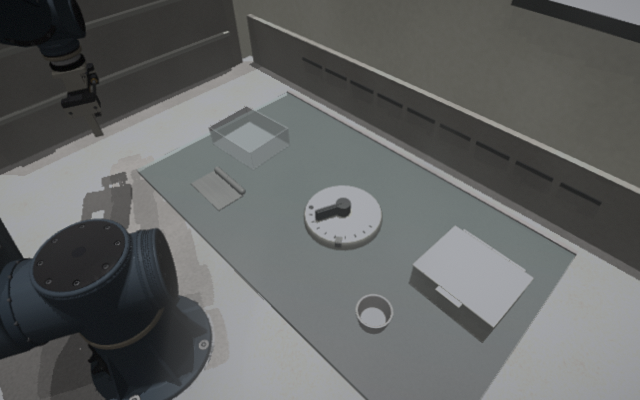

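View pics/top0c.png

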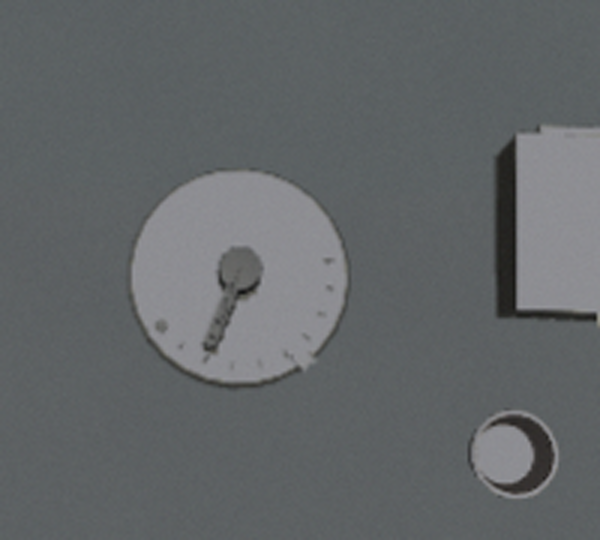

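```bash
cat > h.py <<'E'
import numpy as np, cv2
from station import env, imaging, models
def KD(m,h=400):
    f=h/2/np.tan(np.radians(m["vfov"])/2)
    return np.array([[f,0,m["cx"]],[0,f,m["cy"]],[0,0,1]]),np.array(m["distortion"])
def p2w(n,uv,z):
    m=imaging.camera_model(n);K,D=KD(m)
    p=cv2.undistortPoints(np.array([[uv]],float),K,D)[0,0]
    R=np.array(m["R"]);t=np.array(m["t"]);d=R.T@np.array([p[0],p[1],1]);c=-R.T@t
    return (c+d*(z-c[2])/d[2])
def w2p(n,X):
    m=imaging.camera_model(n);K,D=KD(m)
    X=np.atleast_2d(np.array(X,float))
    return cv2.projectPoints(X,cv2.Rodrigues(np.array(m["R"]))[0],np.array(m["t"]),K,D)[0][:,0]
def crop(im,x0,y0,w,h,s,out):
    c=im[y0:y0+h,x0:x0+w]; c=cv2.resize(c,None,fx=s,fy=s,interpolation=2)
    c=cv2.convertScaleAbs(c,alpha=1.4); cv2.imwrite(out,c[:,:,::-1])
E
python3 - <<'E'
from h import *
a=cv2.imread("pics/top0.png")[:,:,::-1];crop(a,295,155,95,95,6,"pics/t1.png")
a=cv2.imread("pics/side0.png")[:,:,::-1];crop(a,295,175,100,80,7,"pics/s1.png")
# fit ellipse of top disk: bright segmentation
for n,(x0,y0,w,h) in {"top":(295,155,95,95),"side":(295,175,100,80)}.items():
    a=cv2.imread(f"pics/{n}0.png")[:,:,::-1]; g=a[y0:y0+h,x0:x0+w,0]
    t,b=cv2.threshold(g,0,255,cv2.THRESH_OTSU)
    cs=max(cv2.findContours(b,0,1)[0],key=cv2.contourArea)
    hull=cv2.convexHull(cs); pts=cs[:,0]+[x0,y0]
    W=np.array([p2w(n,p,42)[:2] for p in pts])
    A=np.c_[2*W,np.ones(len(W))]; 
    for i in range(5):
        s=np.linalg.lstsq(A,(W**2).sum(1),rcond=None)[0]; r=np.sqrt(s[2]+s[:2]@s[:2]); e=np.hypot(*(W-s[:2]).T)-r
        k=abs(e)<max(2,2*np.std(e)); W=W[k];A=A[k]
    print(n,t,s[:2],r,len(W))
E
```

```text
top 115.0 [541.27890946 -48.50274957] 99.27041777445986 196
side 134.0 [537.11307172 -49.39513427] 99.62648898715538 179
```

View pics/t1.png

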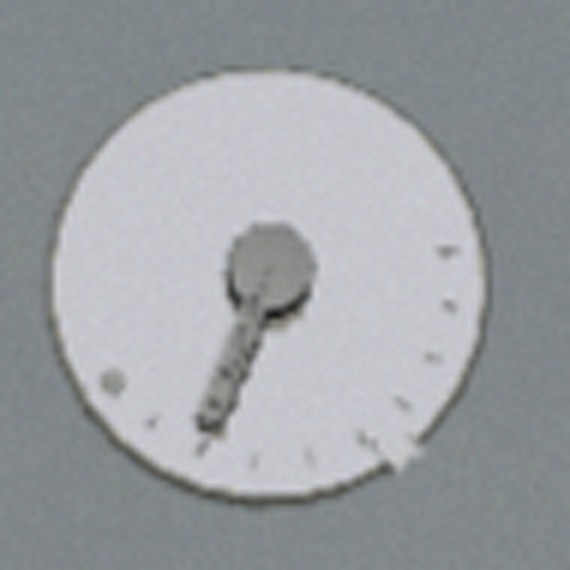

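View pics/s1.png

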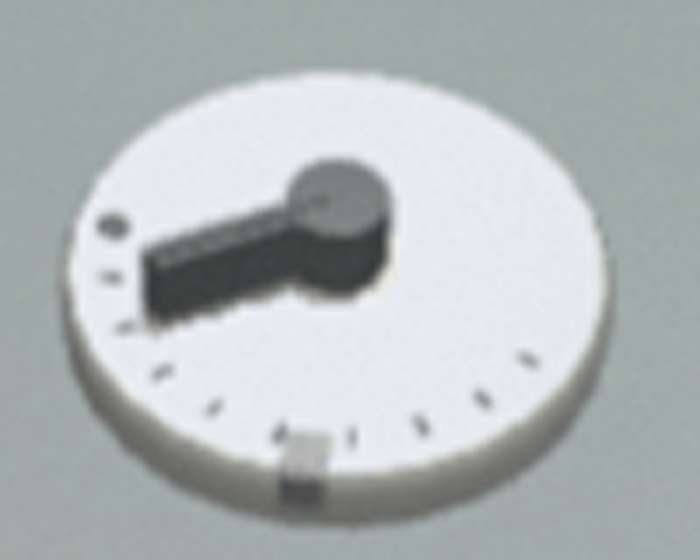

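Run:
```python
from h import *
def f(n,s,x0,y0,pts):
    o={}
    for k,(x,y,z) in pts.items():
        o[k]=p2w(n,((x+.5)/s-.5+x0,(y+.5)/s-.5+y0),z)[:2]; 
    for k in o:
        for cn,c in (("hub",o["hub"]),("disk",o["disk"])):
            d=o[k]-c; print(n,k,o[k].round(1),cn,np.hypot(*d).round(1),np.arctan2(d[1],d[0]).round(3))
f("top",6,295,155,dict(hub=(271,265,77),disk=(271,284,42),dot=(112,382,44),clip=(403,453,46),armtip=(209,420,78)))
f("side",7,295,175,dict(hub=(339,198,77),disk=(337,270,42),dot=(113,226,44),clip=(306,447,46),armtip=(150,255,78)))
```

```text
top hub [541.8 -49. ] hub 0.0 0.0
top hub [541.8 -49. ] disk 3.3 0.344
top disk [538.8 -50.1] hub 3.3 -2.798
top disk [538.8 -50.1] disk 0.0 0.0
top dot [492.5  24.3] hub 88.3 2.164
top dot [492.5  24.3] disk 87.6 2.127
top clip [ 459.  -110.2] hub 103.0 -2.505
top clip [ 459.  -110.2] disk 99.9 -2.496
top armtip [471.3 -20.6] hub 76.1 2.759
top armtip [471.3 -20.6] disk 73.6 2.73
side hub [536.8 -49.9] hub 0.0 0.0
side hub [536.8 -49.9] disk 4.3 0.739
side disk [533.6 -52.8] hub 4.3 -2.402
side disk [533.6 -52.8] disk 0.0 0.0
side dot [489.1  22.5] hub 86.7 2.154
side dot [489.1  22.5] disk 87.4 2.105
side clip [ 462.3 -104.5] hub 92.3 -2.509
side clip [ 462.3 -104.5] disk 88.0 -2.514
side armtip [468. -21.] hub 74.6 2.743
side armtip [468. -21.] disk 72.9 2.69
```

Call:
arm_command(moves=[-460, -441, 0, 0, 0, -460, -441, 0, 0, 0, -460, -441, 0, 0, 0, -460, -441, 0, 0, 0, -460, -441, 0, 0, 0, -460, -441, 0, 0, 0, -460, -441, 0, 0, 0, -460, -441, 0, 0, 0, -460, -441, 0, 0, 0, -460, -441, 0, 0, 0])

```text
time_s: 1.7
eef_pos: [410.3, 60.1, 303.1]
tool_rot: [0.568, 3.089, 0.0]
wrist_force: [1.2, -0.1, 0.4]
finger_gap: 17.6
```

Call:
arm_command(moves=[-98, -93, 0, 0, 0, -98, -93, 0, 0, 0, -98, -93, 0, 0, 0, -98, -93, 0, 0, 0, -98, -93, 50, 0, 0, -98, -93, 100, 0, 0, -98, -93, 125, 0, 0, -98, -93, 125, 0, 0, -98, -93, 125, 0, 0, -98, -93, 125, 0, 0])

```text
time_s: 2.7
eef_pos: [469.7, -61.6, 179.8]
tool_rot: [0.567, 3.086, 0.0]
wrist_force: [0.6, -0.2, 0.2]
finger_gap: 0.6
```

Run:
```python
from h import *
a=imaging.read_camera("top");crop(a,270,130,140,120,5,"pics/t2.png")
a=imaging.read_camera("side");crop(a,270,120,140,120,5,"pics/s2.png")
o=env.get_obs();print(o["eef_pos"],o["finger_gap"],cv2.Rodrigues(np.array(o["tool_rot"]))[0].round(3))
```

```text
[469.59800893 -61.64891407 179.65574713] 0.5887018645920441 [[-0.935  0.356  0.004]
 [ 0.356  0.935 -0.001]
 [-0.004  0.001 -1.   ]]
```

View pics/t2.png

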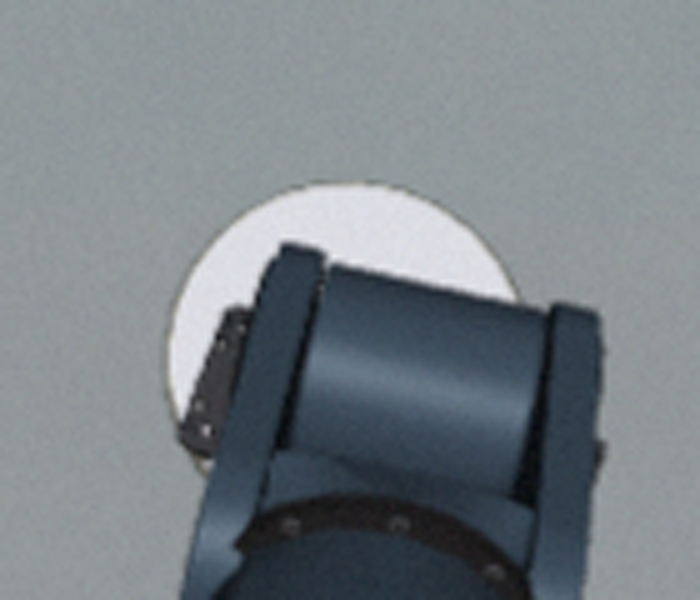

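View pics/s2.png

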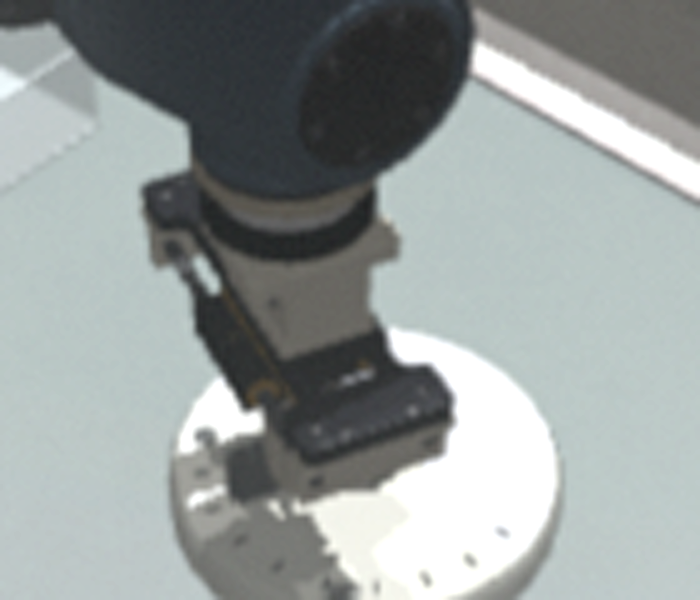

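Run:
```python
from h import *
o=env.get_obs();R=cv2.Rodrigues(np.array(o["tool_rot"]))[0];p=o["eef_pos"]
a=imaging.read_camera("side")[:,:,::-1].copy()
x0,y0,s=270,120,5
c=cv2.convertScaleAbs(cv2.resize(a[y0:y0+120,x0:x0+140],None,fx=s,fy=s,interpolation=2),alpha=1.4)
def dr(X,col):
    u,v=w2p("side",X)[0];cv2.circle(c,(int((u+.5-x0)*s-.5),int((v+.5-y0)*s-.5)),4,col,-1)
for dx in(-7.5,7.5):
  for dy in(-17.5,17.5):
    dr(p+R@[dx,dy,84],(0,0,255)); dr(p+R@[dx,dy,0],(0,255,0))
ax=np.array([538.5,-49.5,78.])
for k in (20,75): dr(ax+k*np.array([-.924,.382,0]),(255,0,0))
cv2.imwrite("pics/s3.png",c)
```

```text
(no output)
```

View pics/s3.png

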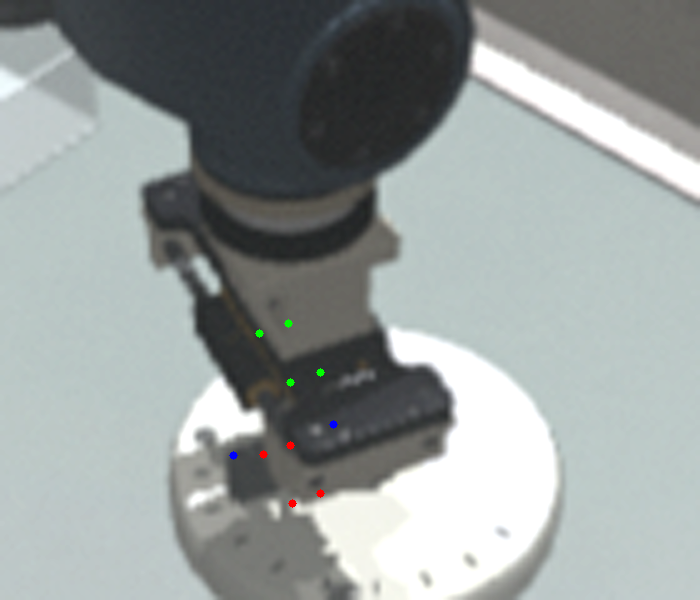

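Call:
arm_command(moves=[0, 0, 25, 0, 0, 0, 0, 42, 0, 0, 0, 0, 42, 0, 0])

```text
time_s: 3.15
eef_pos: [469.0, -61.6, 136.6]
tool_rot: [0.568, 3.088, 0.0]
wrist_force: [-0.3, -0.3, 0.3]
finger_gap: 0.5
```

```bash
cat >> h.py <<'E'
AX=np.array([538.5,-49.5])
def plan(ths,off,rr,zt=137,yaw=True):
    o=env.get_obs();R=cv2.Rodrigues(np.array(o["tool_rot"]))[0];p=o["eef_pos"]
    for th in ths:
        r=np.array([np.cos(th),np.sin(th)]);t=np.array([-r[1],r[0]])
        g=np.r_[AX+rr*r+off*t,zt]
        d=R.T@(g-p); y=np.arctan2(R[1,0],R[0,0]); turn=(y-th+np.pi)%(2*np.pi)-np.pi
        print(round(th,3),d.round(1),"turn",round(np.degrees(turn)/8,2))
E
python3 - <<'E'
from h import *
plan([2.75,2.69,2.63,2.57,2.5,2.43,2.36,2.29,2.23],23.5,60)
E
```

```text
2.75 [-0.  14.2 -0.4] turn 0.2
2.69 [ 1.2 17.8 -0.4] turn 0.63
2.63 [ 2.1 21.6 -0.4] turn 1.06
2.57 [ 2.9 25.4 -0.4] turn 1.49
2.5 [ 3.5 29.8 -0.4] turn 1.99
2.43 [ 3.8 34.3 -0.4] turn 2.49
2.36 [ 3.7 38.9 -0.4] turn 2.99
2.29 [ 3.4 43.4 -0.4] turn 3.49
2.23 [ 2.8 47.2 -0.4] turn 3.92
```

Call:
arm_command(moves=[0, 8, 0, 0.2, 0, 0, 14, 0, 0.2, 0, 1, 18, 0, 0.6, 0, 2, 21.5, 0, 1.1, 0, 3, 25.5, 0, 1.5, 0, 3.5, 30, 0, 2, 0, 4, 34, 0, 2.5, 0, 4, 39, 0, 3, 0, 3.5, 43, 0, 3.5, 0, 3, 47, 0, 3.9, 0])

```text
time_s: 4.15
eef_pos: [483.2, -16.4, 137.6]
tool_rot: [1.38, 2.82, 0.001]
wrist_force: [-1.0, -2.2, 0.6]
finger_gap: 0.6
```

Run:
```python
from h import *
a=imaging.read_camera("top");crop(a,270,130,140,120,5,"pics/t4.png")
a=imaging.read_camera("side");crop(a,270,120,140,120,5,"pics/s4.png")
plan([2.23,2.19,2.15,2.12,2.1],23.5,60)
print(env.get_obs()["wrist_force"])
```

```text
2.23 [-0.  -0.3  0.5] turn 0.03
2.19 [0.9 2.1 0.5] turn 0.31
2.15 [1.6 4.6 0.5] turn 0.6
2.12 [2.2 6.4 0.5] turn 0.81
2.1 [2.5 7.7 0.5] turn 0.96
[ 0.76607421 -0.32261734 -0.00459874]
```

View pics/t4.png

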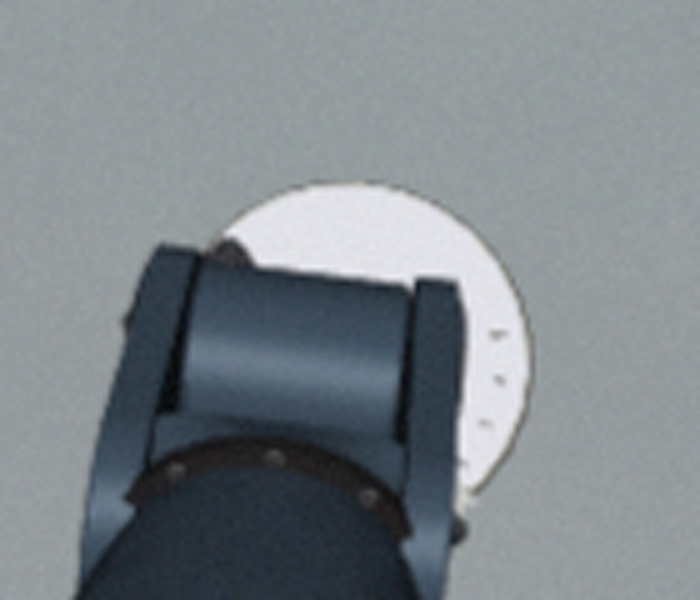

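View pics/s4.png

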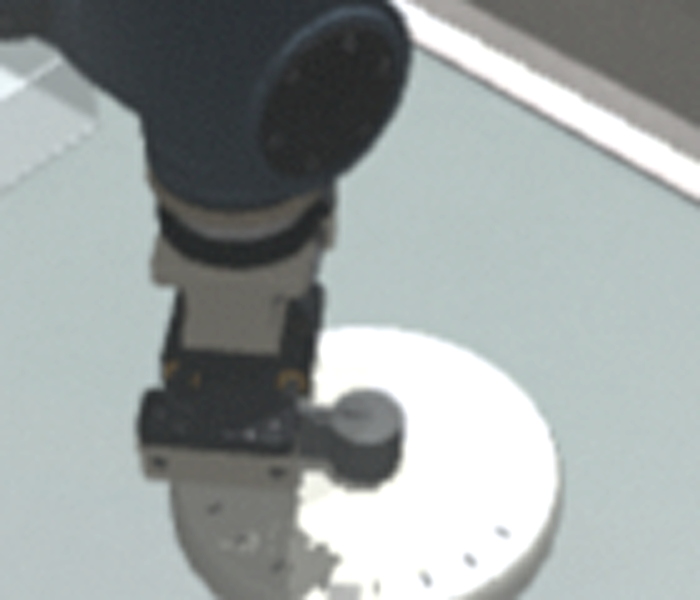

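Call:
arm_command(moves=[1, 2, 0, 0.3, 0, 1.5, 4.5, 0, 0.6, 0, 1.5, 4.5, 0, 0.6, 0])

```text
time_s: 4.55
eef_pos: [486.1, -12.2, 138.0]
tool_rot: [1.491, 2.762, 0.002]
wrist_force: [-0.3, 0.4, 1.0]
finger_gap: 0.6
```

Call:
arm_command(moves=[0, 1.5, 0, 0, 0, 0, 1.5, 0, 0, 0])

```text
time_s: 4.75
eef_pos: [487.4, -11.4, 138.2]
tool_rot: [1.489, 2.763, 0.002]
wrist_force: [-0.4, 0.7, 0.8]
finger_gap: 0.4
```

Call:
arm_command(moves=[0, 1.5, 0, 0, 0, 0, 1.5, 0, 0, 0])

```text
time_s: 4.95
eef_pos: [488.3, -10.6, 138.1]
tool_rot: [1.488, 2.765, 0.001]
wrist_force: [-3.6, -1.1, 2.2]
finger_gap: 0.8
```

Call:
arm_command(moves=[0, 1.5, 0, 0, 0, 0, 1.5, 0, 0, 0])

```text
time_s: 5.15
eef_pos: [488.8, -10.2, 138.0]
tool_rot: [-1.488, -2.767, 0.002]
wrist_force: [-8.6, -5.6, 5.8]
finger_gap: 0.1
```

Call:
arm_command(moves=[0, 1.5, 0, 0, 0, 0, 1.5, 0, 0, 0])

```text
time_s: 5.35
eef_pos: [489.0, -10.0, 137.9]
tool_rot: [-1.485, -2.765, 0.006]
wrist_force: [-9.8, -9.4, 6.5]
finger_gap: 0.5
```

Call:
arm_command(moves=[0, 0.5, 0, 0, 0, 0, -8, 0, 0, 0, 0, -15, 0, 0, 0, 0, -15, -30, 0, 0, 0, -15, -55, 0, 0, 0, -15, -55, 0, 0, 0, 20, -55, 0, 0, 0, 58, -55, 0, 0, 0, 58, -55, 0, 0, 0, 58, -55, 0, 0])

```text
time_s: 6.35
eef_pos: [537.1, 22.3, 191.6]
tool_rot: [-1.483, -2.765, 0.006]
wrist_force: [-0.3, 0.3, -1.0]
finger_gap: 0.7
```

Run:
```python
from h import *
a=imaging.read_camera("top");crop(a,270,130,140,120,5,"pics/t5.png")
a=imaging.read_camera("side");crop(a,270,120,140,120,5,"pics/s5.png")
plan([2.15],-37,60)
print(env.get_obs()["wrist_force"],env.get_obs()["eef_pos"])
```

```text
2.15 [-0.7 -0.1 55. ] turn 0.04
[ 0.64822162  0.41218629 -0.32906421] [536.62703205  21.72522894 191.99735978]
```

View pics/s5.png

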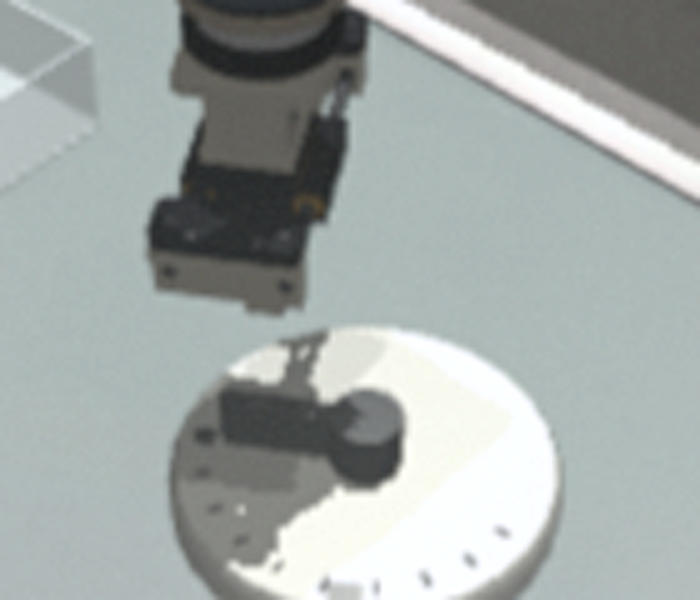

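View pics/t5.png

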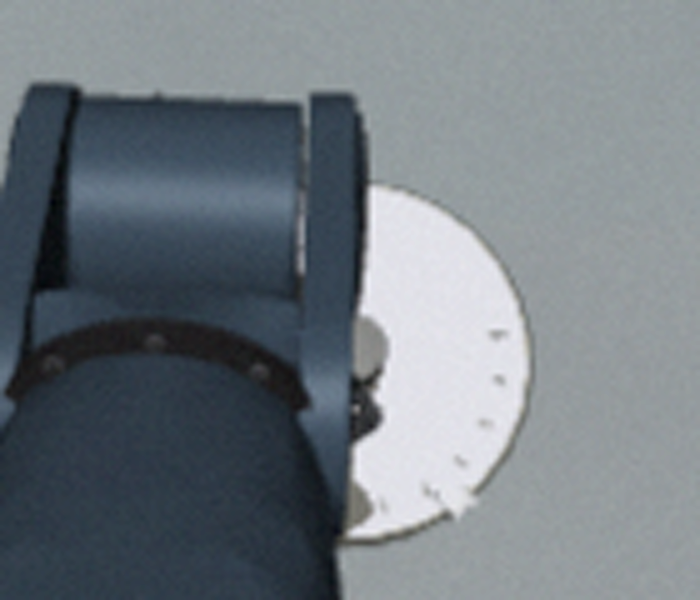

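Call:
arm_command(moves=[0, 0, 30, 0, 0, 0, 0, 55, 0, 0, 0, 0, 55, 0, 0, 0, 0, 55, 0, 0])

```text
time_s: 6.85
eef_pos: [536.1, 21.2, 137.4]
tool_rot: [-1.485, -2.763, 0.007]
wrist_force: [0.1, -0.5, -0.1]
finger_gap: 0.5
```

Run:
```python
from h import *
print(env.get_obs()["qpos"],env.get_obs()["wrist_force"])
plan([2.15+i*.08 for i in range(12)],-19.5,60)
```

```text
[-0.0464554   0.55842436  1.80769306 -0.00307135  0.78127559 -0.62855553] [ 0.14322201 -0.52484928 -0.0587334 ]
2.15 [ -0.4 -17.2   0.5] turn 0.04
2.23 [  1.  -22.    0.5] turn -0.54
2.31 [  2.  -27.    0.6] turn -1.11
2.39 [  2.6 -32.    0.6] turn -1.68
2.47 [  2.8 -37.    0.6] turn -2.26
2.55 [  2.6 -42.    0.7] turn -2.83
2.63 [  1.9 -47.1   0.7] turn -3.4
2.71 [  0.9 -52.    0.7] turn -3.97
2.79 [ -0.5 -56.9   0.7] turn -4.55
2.87 [ -2.2 -61.6   0.8] turn -5.12
2.95 [ -4.4 -66.1   0.8] turn -5.69
3.03 [ -6.9 -70.5   0.8] turn -6.27
```

Call:
arm_command(moves=[0, -10, 0, 0, 0, 0, -17, 0, 0, 0, 1, -22, 0, -0.5, 0, 2, -27, 0, -1.1, 0, 2.5, -32, 0.5, -1.7, 0, 3, -37, 0.5, -2.3, 0, 2.5, -42, 0.5, -2.8, 0, 2, -47, 0.5, -3.4, 0, 1, -52, 0.5, -4, 0, -0.5, -57, 0.5, -4.5, 0])

```text
time_s: 7.85
eef_pos: [488.8, -11.1, 138.3]
tool_rot: [-0.554, -3.089, 0.004]
wrist_force: [1.6, 1.0, 0.3]
finger_gap: 0.5
```

Run:
```python
from h import *
print(env.get_obs()["wrist_force"])
plan([2.79+i*.08 for i in range(12)],-19.5,60)
```

```text
[1.62357804 0.99122393 0.29978432]
2.79 [0.1 0.5 1.3] turn -0.02
2.87 [ 1.4 -4.3  1.3] turn -0.6
2.95 [ 2.4 -9.3  1.3] turn -1.17
3.03 [  3.  -14.3   1.3] turn -1.74
3.11 [  3.1 -19.3   1.3] turn -2.32
3.19 [  2.9 -24.4   1.4] turn -2.89
3.27 [  2.2 -29.4   1.4] turn -3.46
3.35 [  1.2 -34.3   1.4] turn -4.04
3.43 [ -0.3 -39.2   1.4] turn -4.61
3.51 [ -2.1 -43.9   1.4] turn -5.18
3.59 [ -4.3 -48.4   1.4] turn -5.75
3.67 [ -6.8 -52.8   1.4] turn -6.33
```

Call:
arm_command(moves=[1.5, -4.5, 1, -0.6, 0, 2.5, -9.5, 1, -1.2, 0, 3, -14.5, 1, -1.7, 0, 3, -19.5, 1, -2.3, 0, 3, -24.5, 1, -2.9, 0, 2, -29.5, 1, -3.5, 0, 1, -34.5, 1, -4, 0, -0.5, -39, 1, -4.6, 0, -2, -44, 1, -5.2, 0, -4, -48, 1, -5.7, 0])

```text
time_s: 8.85
eef_pos: [475.5, -57.8, 138.2]
tool_rot: [0.691, -3.062, 0.002]
wrist_force: [0.2, 2.1, -0.5]
finger_gap: 0.2
```

Run:
```python
from h import *
a=imaging.read_camera("top");crop(a,270,130,140,120,5,"pics/t6.png")
a=imaging.read_camera("side");crop(a,270,120,140,120,5,"pics/s6.png")
plan([3.59,3.66,3.776],-19.5,60)
print(env.get_obs()["wrist_force"],env.get_obs()["eef_pos"])
```

```text
3.59 [-0.4 -0.1  1.1] turn -0.05
3.66 [ 0.8 -4.4  1.1] turn -0.55
3.776 [  2.1 -11.6   1.1] turn -1.38
[ 0.27774428  1.0751461  -0.30305013] [475.57656875 -57.96655075 138.10774621]
```

View pics/s6.png

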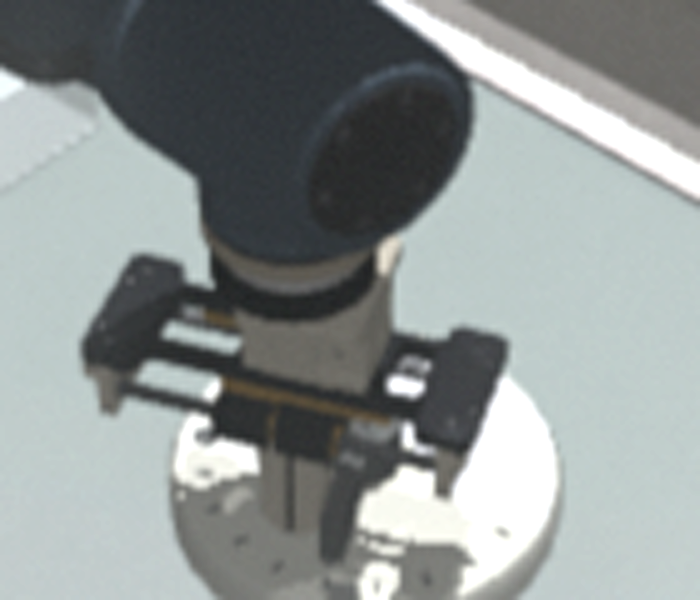

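View pics/t6.png

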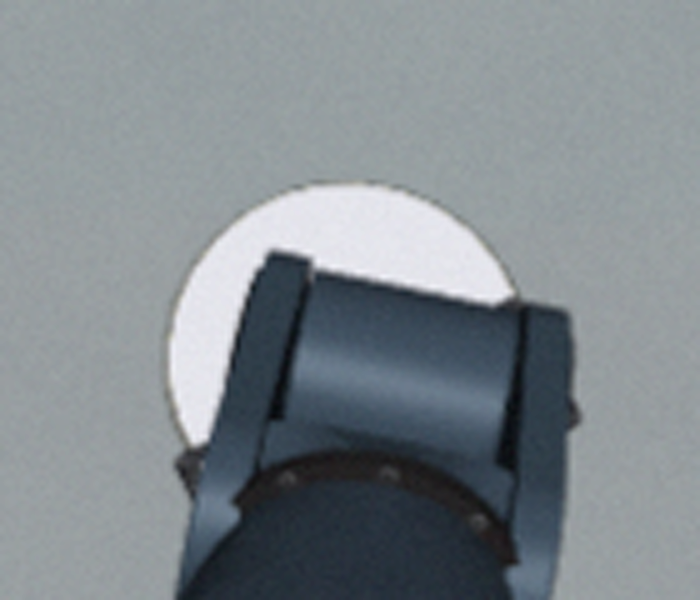

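```bash
cat > ov.py <<'E'
from h import *
import sys
n=sys.argv[1];th=[float(x) for x in sys.argv[3:]]
a=imaging.read_camera(n)[:,:,::-1].copy()
ax=np.array([536.8,-49.9]) if n=="side" else np.array([541.8,-49.])
x0,y0,w,h,s=(295,170,100,85,7) if n=="side" else (295,155,95,95,6)
c=cv2.convertScaleAbs(cv2.resize(a[y0:y0+h,x0:x0+w],None,fx=s,fy=s,interpolation=2),alpha=1.4)
raw=c.copy()
for t,col in zip(th,[(0,0,255),(0,200,0),(255,0,0)]):
    r=np.array([np.cos(t),np.sin(t)]);q=np.array([-r[1],r[0]])
    def P(k,o,z): return w2p(n,np.r_[ax+k*r+o*q,z])[0]
    for L in ([P(75,-6,46),P(75,-6,76),P(75,6,76),P(75,6,46),P(75,-6,46)],[P(20,0,78),P(78,0,78)],[P(80,0,46),P(107,0,46)]):
        cv2.polylines(c,[np.int32([((u+.5-x0)*s,(v+.5-y0)*s) for u,v in L])],False,col,1)
cv2.imwrite(sys.argv[2],np.hstack([c]));cv2.imwrite(sys.argv[2].replace(".png","_r.png"),raw)
E
python3 ov.py side pics/o1.png 3.66 3.776
```

```text
(no output)
```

View pics/o1.png

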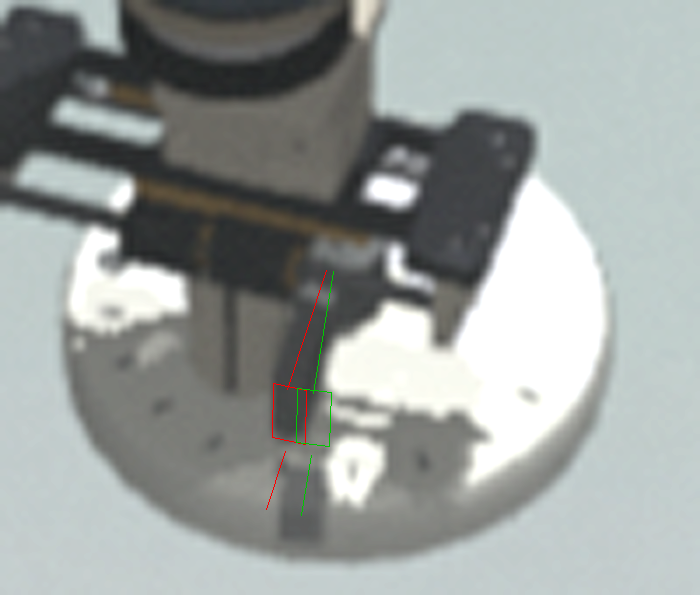

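View pics/o1_r.png

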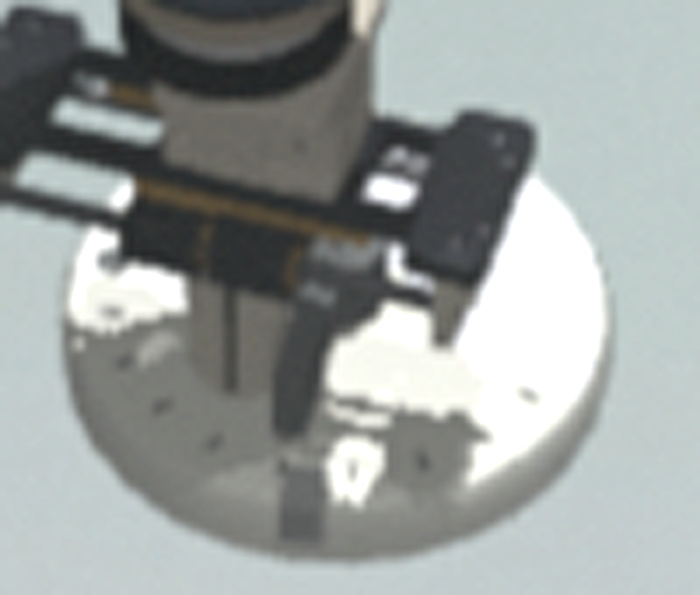

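Call:
arm_command(moves=[0.5, -3, 0, -0.4, 0, 1, -6, 0, -0.7, 0, 1, -6, 0, -0.7, 0])

```text
time_s: 9.3
eef_pos: [476.9, -63.7, 138.2]
tool_rot: [0.83, -3.027, 0.002]
wrist_force: [-0.7, 0.5, 0.0]
finger_gap: 0.7
```

```bash
python3 ov.py side pics/o2.png 3.72 3.776
```

```text
(no output)
```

View pics/o2.png

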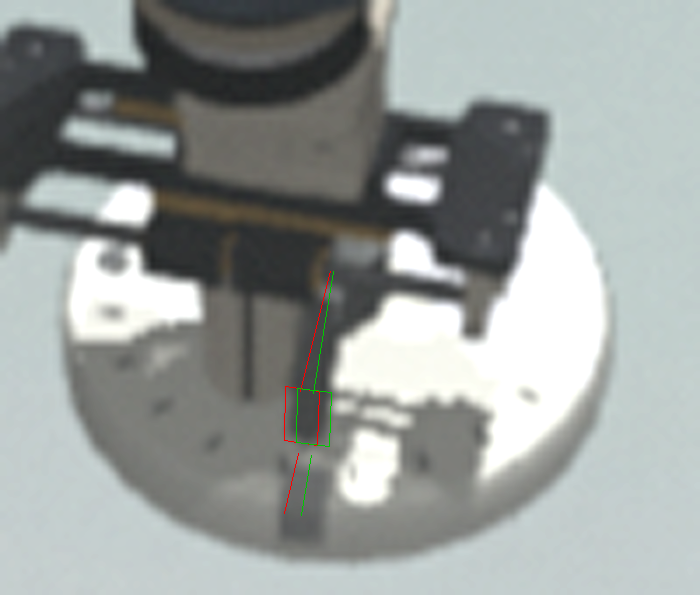

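Call:
arm_command(moves=[0, 8, 0, 0, 0, 0, 15, 0, 0, 0, 0, 15, -40, 0, 0, 0, 15, -70, 0, 0, 0, 50, -100, 0, 0, 0, 100, -120, 0, 0, 0, 150, -120, 0, 0, 0, 200, -120, 0, 0, 0, 240, -120, 0, 0, 0, 240, -120, 0, 0])

```text
time_s: 10.35
eef_pos: [352.3, 146.4, 258.1]
tool_rot: [0.834, -3.025, 0.001]
wrist_force: [0.3, 0.3, 0.3]
finger_gap: 0.2
```

```bash
python3 ov.py side pics/o3.png 3.776;python3 ov.py top pics/p3.png 3.776
```

```text
(no output)
```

View pics/o3_r.png

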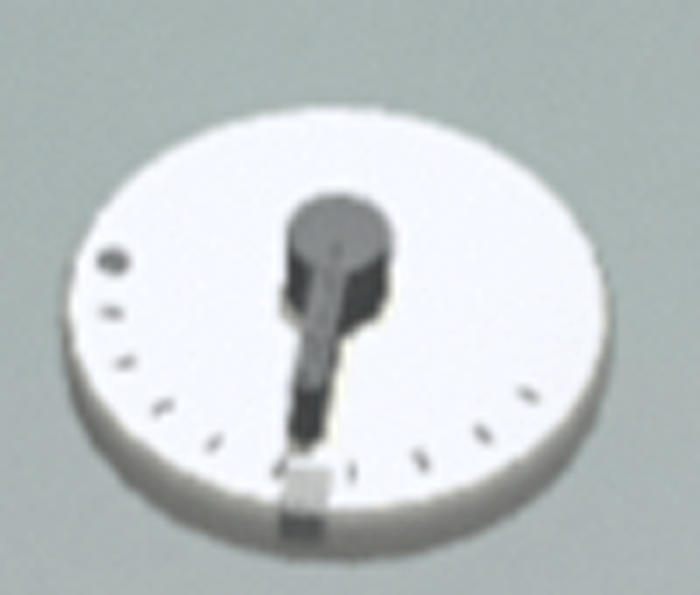

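View pics/p3_r.png

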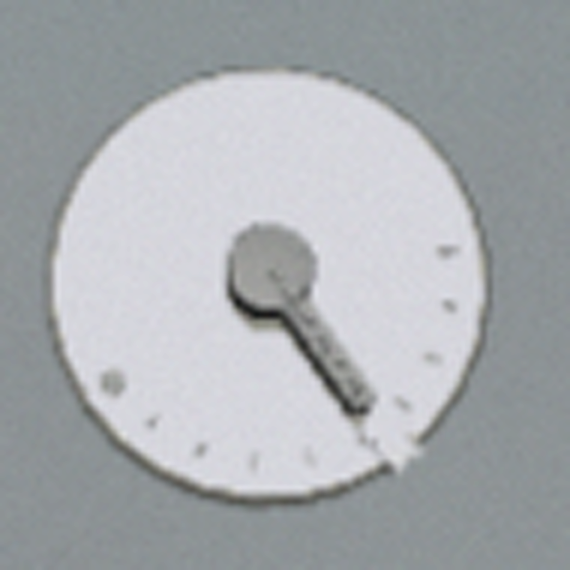

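View pics/p3.png

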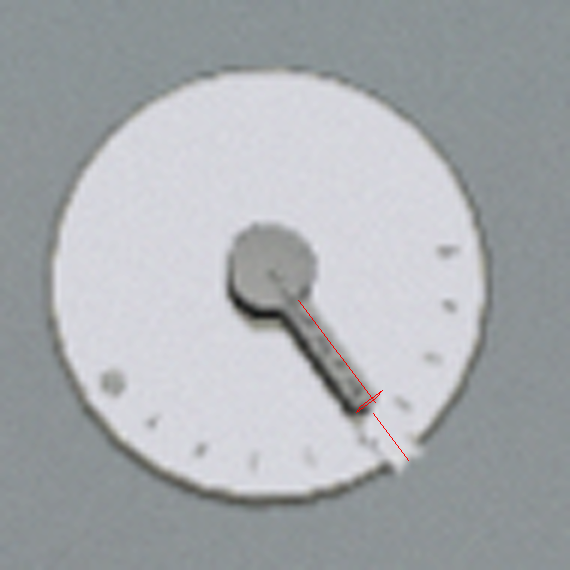

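View pics/o3.png

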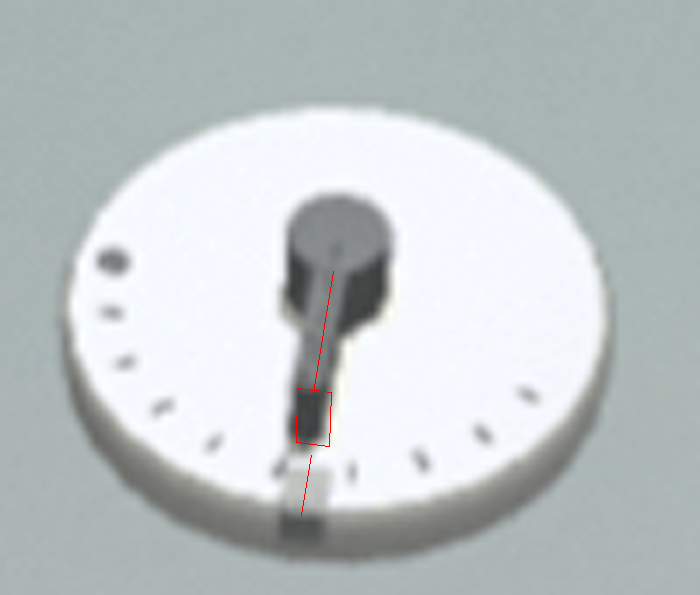

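Run:
```python
from h import *
o=env.get_obs();R=cv2.Rodrigues(np.array(o["tool_rot"]))[0];p=o["eef_pos"];print(p)
print((R.T@(np.array([476.9,-63.7,138.2])-p)).round(1))
# fin tip in top: darkness profile across the fin between r=45..70, z=78 plane
for n,ax in(("top",np.array([541.8,-49.])),("side",np.array([536.8,-49.9]))):
    g=cv2.GaussianBlur(imaging.read_camera(n)[:,:,0].astype(np.float32),(0,0),.6)
    for z,ks in((78,(40,50,60,70)),(62,(74,)),(46,(92,97,102))):
        for k in ks:
            ths=np.arange(3.55,4.0,.02)
            uv=np.array([w2p(n,np.r_[ax+k*np.array([np.cos(t),np.sin(t)]),z])[0] for t in ths],np.float32)
            v=cv2.remap(g,uv[:,0].reshape(1,-1),uv[:,1].reshape(1,-1),1)[0]
            print(n,z,k,v.astype(int))
```

```text
[354.60104521 143.98008694 258.18207084]
[   0.6 -240.9  120.2]
top 78 40 [ 65  72  80  88  94  99  98  98  98 100 104 107 111 115 120 126 131 136
 141 144 147 149 150]
top 78 50 [ 64  62  63  72  83  92  98 101 105 107 109 112 116 122 128 134 140 145
 148 150 151 152 152]
top 78 60 [ 87  70  63  61  72  84  95 101 106 107 109 112 118 125 133 140 146 150
 151 152 152 152 152]
top 78 70 [129 109  86  68  63  73  83  88  88  92  98 105 116 129 138 146 150 151
 152 152 152 152 152]
top 62 74 [145 138 119  95  75  58  62  70  78  84  93 102 108 118 127 137 146 150
 151 152 152 152 152]
top 46 92 [151 151 150 148 144 138 134 134 141 148 150 151 152 152 152 152 151 150
 149 147 148 150 151]
top 46 97 [150 150 150 149 148 144 140 140 145 150 152 152 151 149 147 145 147 149
 150 150 149 148 148]
top 46 102 [110 110 108 106 107 104 103 110 130 145 149 150 149 145 138 124 116 110
 108 107 107 104 102]
side 78 40 [72 73 78 83 88 91 91 92 92 91 90 89 88 88 87 82 77 72 66 60 54 52 51]
side 78 50 [142 134 127 118 108 101  96  92  91  91  90  89  89  86  84  81  80  78
  84  91 100 110 119]
side 78 60 [175 172 167 158 144 129 114 100  94  88  87  86  85  84  84  84 100 118
 139 159 169 174 176]
side 78 70 [176 176 174 170 157 141 117  98  87  84  86  86  85  84  88 103 124 152
 164 174 175 175 175]
side 62 74 [175 175 174 166 153 126  97  70  55  48  48  50  56  75 100 130 156 168
 174 175 176 175 175]
side 46 92 [175 175 173 168 158 145 140 139 138 137 137 138 138 138 141 146 158 166
 169 165 161 166 172]
side 46 97 [174 174 174 174 173 170 163 151 143 137 135 135 136 136 138 144 159 169
 173 173 173 174 175]
side 46 102 [155 152 151 152 155 154 147 136 125 123 121 120 121 124 127 133 145 152
 153 154 155 155 155]
```

Run:
```python
from h import *
for t in ("tray","ramekin","scraper","bin"): print(t,models.spot_in("side",t)[:1])
print(env.hand_in())
```

```text
tray [{'point': [619.4, 320.2, 47.2], 'score': 0.8}]
ramekin [{'point': [378.1, -291.7, 35.6], 'score': 0.66}]
scraper [{'point': [368.9, 284.6, 15.3], 'score': 0.93}]
bin [{'point': [544.3, -405.0, 92.7], 'score': 0.94}]
the job is handed in; nothing more can be done
None
```

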